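# Close the quick-slide vise on the terminal clamp and lock it

## Robot

A 6-joint arm with a two-finger parallel gripper is mounted at the origin on the work surface. World frame = base frame: x ahead of the robot, y to its left, z up, the work surface at z = 0. Lengths are in m, angles in rad, forces in N, time in s.
With the tool pointing down it reaches from about 0.325 to 0.775 m from the base axis. Payload 5.5 kg.
Tool frame: the origin (TCP) lies between the finger pads; the fingertips stand 8 mm ahead of it and the grasp point (between the pads) lies 11 mm behind it (tcp_to_tips is the distance from the TCP to the fingertips, in m); z points along the fingers, y is the direction in which the jaws open and shut (so a half turn about z gives the same grasp; the last joint's range is limited). The gripper opens to 88 mm and grips with 3 to 60 N. Pads are 20 mm wide; open, the fingers measure 115 mm over their backs; the gripper's body (75 mm by 178 mm) begins 61 mm behind the grasp point.
Start: joints at [1.099, 0.091, 1.231, -0, 1.82, -0.057], TCP at [0.242, 0.549, 0.231] pointing down, gripper open.
Joint ranges: [-2.87, 2.87], [-0.86, 2.18], [0.17, 2.46], [-1.51, 4.65], [0.06, 2.69], [-2.65, 2.65]. Speed limits (rad/s): [2.57, 2.57, 3.01, 3.14, 3.14, 3.14].

## Interface

Orientations are given as a unit quaternion [w, x, y, z].
In Python, from bench import * gives the robot as it stands. Calls block until the motion is done:
- move_to(position, orientation): joint-space move of the TCP to a pose.
- move_l(position, speed=0.15, orientation=None): straight line of the TCP; orientation=None keeps the orientation; speed is the mean speed in m/s.
- movej(angles): joint-space move.
- gripper_open() and close(): open the fingers fully, or close them until they stop; the grip force is fixed at half the most.
- hold(seconds).
- inverse_kinematics(position, orientation): joint angles nearest the present ones, or None.
- state(): the state.
- get_image(name): name is "scene" or "side" or "wrist"; returns a dict with "frame" (384x512x3 uint8, blue, green, red), "depth" (384x512 float32, m along the optical axis (not along the pixel's ray), 0 where there is no reading), "camera_matrix" (3x3 intrinsics, pixels), "view" (4x4, takes a point from world to camera coordinates). Camera axes: x right, y up, looking along -z (the intrinsics and any distortion apply to the point x, -y, -z); pixel columns grow to the right and rows downward; lengths in m; the calibration is good to about 2 mm. A picture is of the moment at which its call begins.
A pose or a line that the arm cannot do raises IKError and nothing moves.
- job_done(): hands the job in, once; it reports no verdict.
The state is a dict: "time": time; "joint_pos": joint angles; "dq": joint speeds; "joint_torque": joint torques, N m; "ee_pos": TCP position; "ee_rot": TCP orientation; "ft_force": force on the tool from outside, world axes, zero at the start; "moment": the same for the moment, N m; "finger_gap": finger opening in m.
Only numpy, scipy, OpenCV 4.12 (cv2) and the standard library are available. Lean on these libraries where they do the work, as an engineer would, in place of code of your own. Each camera call takes 0.05 s, during which the arm holds its last target. There are 200 camera calls.

## Task

With the fingertips, push the vise's sliding jaw shut until the brass terminal clamp between the jaws sits snug against both of them, and only then push the lock lever round by its knob until it rests against its stop, nearly alongside the vise. The clamp must stay upright on the vise's bed: do not touch or lift it with the fingers, and leave the other things on the bench where they are.

Things in the scene. Friction and masses are not known exactly. Their poses are not given: they have to be found in the camera images.
- vise: cast-iron quick-slide vise bolted to the bench, 90 mm (its x) by 220 mm (its y) bed; origin under the bed's centre at bench level, z up. The bed's top is 28 mm above the bench, with a rim 33 mm high along each long side. The fixed jaw stands at its +y end, 84 mm wide, top 78 mm above the bench, its gripping face at y = +55 mm; the sliding jaw is on its -y side and closes towards +y. The lock lever's pivot is at x = +62 mm, y = 0, outside the bed's +x side.
- jaw (a joint): how far the sliding jaw is pushed towards the fixed jaw, m: 0 = fully open, gap between the jaws = 90 mm minus this value; starts at 0 to 20 mm, and is about 54 mm when the clamp is snug between both jaws. The jaw stays where it is left; about 4 N move it, plus the clamp's friction.
- jaw_back (a point): middle of the sliding jaw's flat outer (back) face, 64 mm above the bench; the jaw is 84 mm wide along the vise's x, 30 mm thick, top 76 to 78 mm above the bench. Behind it (the vise's -y side) the bed is free, at 28 mm above the bench.
- lock (a joint): angle of the lock lever about its upright pivot, rad: 0 = the lever points along the vise's +x, straight out from the bed; grows counter-clockwise seen from above, towards the vise's +y; starts at -0.3 to 0.35 (loose); 1.3 = against its stop (locked), lying almost along the bed. It stays where it is left; about 2 N at the knob move it.
- knob_top (a point): centre of the top of the upright black round knob at the lever's end: 16 mm in diameter, from 25 to 71 mm above the bench, 70 mm from the pivot. The flat lever arm under it lies 24 to 32 mm above the bench.
- clamp_center (a point): centre of the brass terminal clamp that stands loose between the jaws on the vise's bed: block 50 mm (its x, along the jaws) by 36 mm (its y, the width to be held) by 22 mm with a round collar on it, 34 mm tall in all; the point is 17 mm above its underside, 45 mm above the bench. It starts 3 to 14 mm off the fixed jaw.
- fuse_jar: bystander, to be left alone: fuse jar of blue glass, round, 54 mm in diameter, 80 mm tall, loose; origin under its centre
- anode: bystander, to be left alone: zinc anode block 55 x 38 x 30 mm, loose; origin under its centre
- socket: bystander, to be left alone: chrome socket wrench head standing upright, 30 mm in diameter, 38 mm tall, loose; origin under its centre
- insulator: bystander, to be left alone: ribbed white ceramic standoff insulator, 44 mm in diameter, 62 mm tall, loose; origin under its centre
- spare_clamp: bystander, to be left alone: spare brass terminal clamp lying on the bench outside the vise, 50 x 36 x 34 mm, loose; origin under its centre
- bolt: bystander, to be left alone: steel bolt standing on its head, 28 mm in diameter at the head, 39 mm tall, loose; origin under its centre
- clamp: the same brass clamp in the vise; origin under its centre, z up
Things that resemble listed ones, but are neither listed nor needed, are in the scene too. Leave any green or red look-alike of the clamp alone.

How it is judged:
On the way, in this order (a step that is already met when the one before it is completed fails the run):
1. the sliding jaw is pushed shut, the clamp snug between both jaws (x of clamp_center in the frame of vise between -0.03 and 0.03 m and z of clamp_center in the frame of vise between 0.04 and 0.05 m and value of joint jaw above 0.0515 m and angle between clamp_center's own z axis and vertical below 0.12 rad), for 0.2 s.
2. the lock lever is pushed round to its stop (all of step 1 and value of joint lock above 1.2 rad), for 0.2 s.
At the end, for the whole second after the job is handed in: The gap between the jaws is under 38.5 mm (clamp 36 mm), the clamp stands upright (within 0.12 rad) on the bed between them, the lock lever reads over 1.2 rad (stop at 1.3) and all is at rest (all of step 2 and linear speed of clamp below 0.02 m/s); the robot touches nothing.
It fails at once if the clamp is touched with the fingers (contact force between the fingers and clamp above 0.5 N).
It fails at once if the clamp is lifted or tipped (z of clamp_center in the frame of vise above 0.055 m or angle between clamp_center's own z axis and vertical above 0.3 rad).
It fails at once if the lock lever is pushed over while the jaw is still open (value of joint lock above 0.8 rad and value of joint jaw below 0.045 m).
It fails at once if a bystander is moved by more than 20 mm (distance of any of fuse_jar, anode, socket, insulator, spare_clamp, bolt from where it was at the start of the episode above 0.02 m).
It also fails if it takes over 48 s, if anything falls off the work surface, if the arm or the gripper's body presses on something with over 40 N, if the wrist force passes 120 N, or if a joint passes its speed limit or range.

## Working session

There is one attempt and no reset: what is moved stays moved. The work goes in short steps, each a Python script; the robot and the scene stay as the last script left them, time stands still between calls to the robot, and variables do not carry over. Pictures are saved under pics/ and viewed, about 8 in all and at most 12, crops included, and the job is handed in when it is done.

```bash
ls; mkdir -p pics; cat > h.py <<'E'
from bench import *
import numpy as np, cv2
def pt(im,u,v):
    "world point from depth at pixel"
    d=im['depth'][int(v),int(u)]
    return onray(im,u,v,d)
def onray(im,u,v,d):
    K=im['camera_matrix'];x=(u-K[0,2])/K[0,0]*d;y=(v-K[1,2])/K[1,1]*d
    return (np.linalg.inv(im['view'])@[x,-y,-d,1])[:3]
def cloud(im):
    K=im['camera_matrix'];d=im['depth'].astype(float);v,u=np.mgrid[:384,:512]
    P=np.stack([(u-K[0,2])/K[0,0]*d,-(v-K[1,2])/K[1,1]*d,-d,np.ones_like(d)],-1)
    P=P@np.linalg.inv(im['view']).T
    P[d==0]=np.nan
    return P[...,:3]
E
python3 - <<'E'
from h import *
a=get_image('scene');b=get_image('side')
np.savez('i.npz',**{'s_'+k:v for k,v in a.items()},**{'d_'+k:v for k,v in b.items()})
cv2.imwrite('pics/a.png',cv2.resize(a['frame'],(800,600)));cv2.imwrite('pics/b.png',cv2.resize(b['frame'],(800,600)))
print(a['view'],b['view'],a['camera_matrix'],(a['depth']>0).mean(),(b['depth']>0).mean(),state(),a.keys())
E
```

```text
pics
[[ 0.50759427  0.86149702 -0.01307453 -0.31815033]
 [-0.54116737  0.33059054  0.77320616  0.24047453]
 [ 0.67043712 -0.38539951  0.63401994 -1.07522311]
 [ 0.          0.          0.          1.        ]] [[ 0.98745755 -0.1563703   0.02181561 -0.53032684]
 [ 0.06689921  0.53955112  0.83929082 -0.138384  ]
 [-0.1430108  -0.82730461  0.54324487 -0.88234996]
 [ 0.          0.          0.          1.        ]] [[355.55102619   0.         250.46491218]
 [  0.         355.55102619 189.40817646]
 [  0.           0.           1.        ]] 0.996246337890625 0.9958902994791666 {'time': 0.1, 'joint_pos': array([ 1.09932125e+00,  9.18333374e-02,  1.23178199e+00,  2.54072077e-05,
        1.81982451e+00, -5.66714255e-02]), 'dq': array([-0.00128038, -0.00121388, -0.00075159,  0.00026048, -0.00227631,
        0.00044255]), 'joint_torque': array([ 2.21900060e-03, -4.47856772e+01, -4.07568491e+01,  7.00549688e-02,
        2.84493109e-02, -1.19226406e-04]), 'ee_pos': array([0.24166479, 0.54889231, 0.22958083]), 'ee_rot': array([-2.52959471e-04,  2.05914964e-01,  9.78569453e-01, -8.88363442e-04]), 'ft_force': array([-0.95747185,  0.1291398 ,  0.3807453 ]), 'moment': array([-0.00407805, -0.02137703,  0.00082847]), 'finger_gap': 0.08755834087579177} dict_keys(['frame', 'depth', 'camera_matrix', 'view'])
```

View pics/a.png

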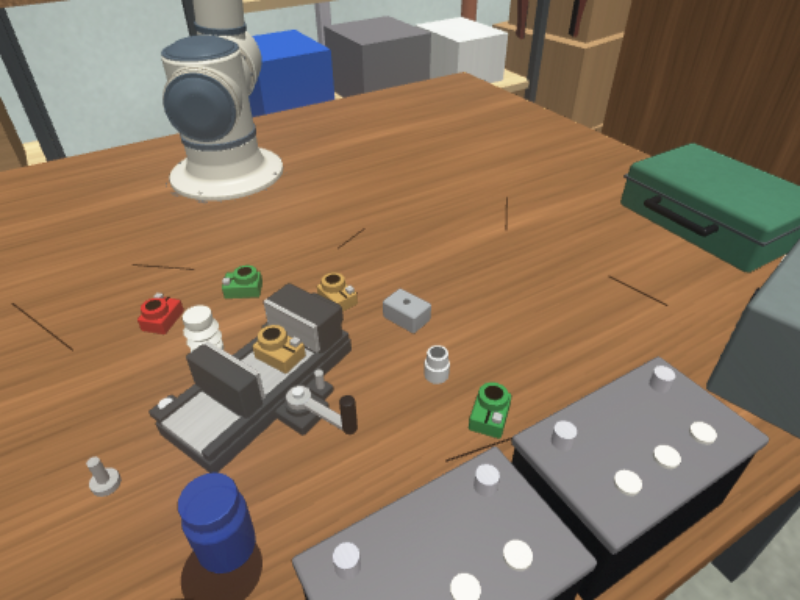

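View pics/b.png

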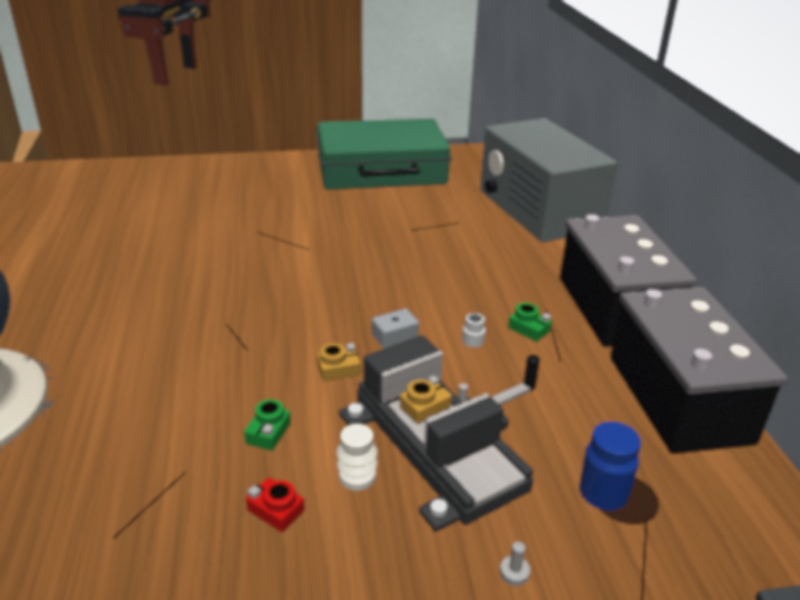

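The scene view shows the fixed jaw at about (305,315), the sliding jaw at (225,380), the clamp at (278,345) and the knob at (348,400). The jar is at (215,510) and the bolt at (102,480). Next I'll locate these from depth.

```bash
python3 - <<'E'
from h import *
z=np.load('i.npz')
for p in 'sd':
    im={k:z[p+'_'+k] for k in('frame','depth','camera_matrix','view')}
    P=cloud(im);f=im['frame'].astype(int)
    print(p,'benchz',np.nanmedian(P[150:,:,2][np.abs(P[150:,:,2])<.02]))
    for lo,hi in((.069,.084),(.0245,.0305),(.012,.066)):
        m=((P[...,2]>lo)&(P[...,2]<hi)&(P[...,0]>.2)&(P[...,0]<.9)&(P[...,1]<.6)&(P[...,1]>-.4)).astype(np.uint8)
        n,l,s,c=cv2.connectedComponentsWithStats(m)
        print(lo)
        for i in range(1,n):
            if s[i,4]>25:
                q=P[l==i];r=cv2.minAreaRect((q[:,:2]*1000).astype(np.float32))
                print((c[i]*1.5625).round(),s[i,4],'rect',np.round(r[0],1),np.round(r[1],1),round(r[2],1),'z',np.round(np.median(q[:,2]),4),'bgr',np.median(f[l==i],0))
E
```

```text
s benchz -0.0009500708907244637
0.069
[714. 195.] 1689 rect [601.3 568.5] [ 64.  237.8] 89.7 z 0.0786 bgr [108. 137.  84.]
[301. 307.] 838 rect [531.2 -65. ] [85.  45.2] 22.9 z 0.0766 bgr [80. 85. 88.]
[764. 359.] 388 rect [855.1 306.5] [20.4 76.2] 89.2 z 0.0765 bgr [76.5 78.  72. ]
[223. 367.] 814 rect [ 577.9 -173.4] [84.2 30.9] 23.0 z 0.0766 bgr [84. 87. 89.]
[346. 401.] 46 rect [682.3 -82.2] [11.8 13.1] 5.4 z 0.07 bgr [47.  52.  61.5]
[548. 497.] 388 rect [858.6  10.3] [82.8  2.8] 0.5 z 0.0767 bgr [19. 17. 17.]
[208. 501.] 1131 rect [ 721.1 -228.9] [47.1 47.1] 1.5 z 0.0789 bgr [161.  84.  64.]
0.0245
[633. 196.] 33 rect [504.7 540.4] [42.4  4.3] 2.2 z 0.028 bgr [55. 70. 50.]
[739. 248.] 109 rect [694.7 551.7] [97.9 46.1] 38.1 z 0.0277 bgr [56. 70. 45.]
[246. 279.] 39 rect [384.6 -89.7] [32.1 14.3] 80.0 z 0.0279 bgr [ 61. 107.  71.]
[339. 288.] 52 rect [465.8  11.1] [43.5 16.8] 51.4 z 0.0275 bgr [ 65. 111. 138.]
[406. 304.] 333 rect [544.1  71.6] [53.5 38.2] 20.6 z 0.0286 bgr [185. 184. 181.]
[155. 314.] 42 rect [ 394.3 -213.6] [30.  11.1] 86.3 z 0.0275 bgr [ 44.  54. 140.]
[204. 
[... 4468 characters left out ...]
] 21.2 z 0.0322 bgr [ 98.  107.  124.5]
[266. 421.] 557 rect [370.1 -95.5] [51.7 36.9] 63.2 z 0.0236 bgr [ 52. 117.  34.]
[354. 409.] 52 rect [471.1 -82.8] [16.2 12.8] 83.5 z 0.016 bgr [203.  205.5 205.5]
[356. 452.] 737 rect [ 462.5 -177.3] [35.6 41.5] 81.7 z 0.0438 bgr [202. 216. 219.]
[606. 477.] 896 rect [ 714.2 -240.1] [35.6 53.4] 59.0 z 0.0428 bgr [94. 41. 23.]
[274. 500.] 735 rect [ 375.6 -209.7] [36.7 52. ] 47.4 z 0.0255 bgr [ 20.  23. 158.]
[437. 507.] 83 rect [ 538.8 -239.6] [15.7 17.5] 27.1 z 0.0159 bgr [204. 206. 206.]
[516. 556.] 141 rect [ 596.9 -315.5] [11.9 12.2] 14.6 z 0.0308 bgr [105. 109. 117.]
[772. 593.] 27 rect [ 822.6 -377. ] [17.2  6.7] 31.7 z 0.0125 bgr [76. 75. 72.]
```

```bash
cat >> h.py <<'E'
Y=np.deg2rad(23.2);O=np.array([.5602,-.1378])
ex=np.array([np.cos(Y),np.sin(Y)]);ey=np.array([-np.sin(Y),np.cos(Y)])
def V(x,y,z): return np.r_[O+x*ex+y*ey,z]
def toV(p): d=np.asarray(p)[:2]-O; return np.array([d@ex,d@ey])
def Q(a):
    "pointing down, tool y at world angle a (mod pi), branch with smaller |j6| spin"
    f=(a+np.pi/2)/2; return [0,np.cos(f),np.sin(f),0]
E
python3 - <<'E'
from h import *
z=np.load('i.npz')
for p in 'sd':
    P=cloud({k:z[p+'_'+k] for k in('depth','camera_matrix','view')})
    m=(P[...,0]>.74)&(P[...,0]<.86)&(P[...,1]>-.2)&(P[...,1]<0);print('battery',np.nanmax(P[m][:,2]),P[m][:,0][P[m][:,2]>.06].min())
    print('batt any z>.1',np.sum(P[m][:,2]>.1))
for a in (Y,Y+np.pi):
    print('jaw',inverse_kinematics(V(0,-.09,.055),Q(a)))
for l in (.05,1.3):
    for k in (0,np.pi):
        print('lever',l,inverse_kinematics(V(.062+.07*np.cos(l),.07*np.sin(l),.055),Q(Y+l+k)))
E
```

```text
battery 0.12169222022907794 0.8132978539977278
batt any z>.1 5880
battery 0.12216620106720577 0.8102450125047582
batt any z>.1 1728
jaw [-4.08126737e-01  2.19827554e-01  1.40060193e+00 -4.44089210e-16
  1.52116317e+00 -8.13043124e-01]
jaw [-4.08126737e-01  2.19827554e-01  1.40060193e+00 -4.44089210e-16
  1.52116317e+00  2.32854953e+00]
lever 0.05 [-1.70543909e-01  3.51500259e-01  1.24401443e+00 -4.44089210e-16
  1.54607796e+00 -6.25460295e-01]
lever 0.05 [-1.70543909e-01  3.51500259e-01  1.24401443e+00 -4.44089210e-16
  1.54607796e+00  2.51613236e+00]
lever 1.3 [-1.28090044e-01  1.52308714e-01  1.47654318e+00 -4.44089210e-16
  1.51274076e+00 -1.83300643e+00]
lever 1.3 [-1.28090044e-01  1.52308714e-01  1.47654318e+00 -4.44089210e-16
  1.51274076e+00  1.30858622e+00]
```

```bash
python3 - <<'E'
from h import *
close()
move_to(V(0,-.092,.2),Q(Y))
move_l(V(0,-.092,.056),.12)
hold(.2)
f0=state()['ft_force'];print(state()['time'],f0,state()['finger_gap'],toV(state()['ee_pos']))
y=-.072;hit=None
while y<-.012:
    move_l(V(0,y,.056),.05)
    s=state();f=(s['ft_force']-f0);fy=f[:2]@ey
    print(round(s['time'],2),round(y,4),toV(s['ee_pos']).round(4),np.round(fy,1),np.round(f[:2]@ex,1))
    if fy<-14: break
    y+=.006 if y<-.034 else .002
a=get_image('scene');cv2.imwrite('pics/c.png',cv2.resize(a['frame'][130:320,70:260],(760,760)[:2])[:600]);print(state()['time'])
E
```

```text
5.975 [0.38438216 0.30486092 0.24394736] 7.901469869406064e-05 [ 0.0002586  -0.09228885]
6.53 -0.072 [ 0.0001 -0.0717] -0.2 -0.4
6.79 -0.066 [ 0.     -0.0658] -0.3 -0.5
7.06 -0.06 [-0.0001 -0.0601] -1.9 -1.2
7.33 -0.054 [-0.0001 -0.0539] -2.5 -1.2
7.59 -0.048 [-0.0001 -0.0478] -1.5 -2.0
7.86 -0.042 [-0.0001 -0.0417] -2.4 -1.1
8.12 -0.036 [-0.     -0.0357] -2.0 -1.7
8.39 -0.03 [ 0.     -0.0297] -0.6 -0.4
8.64 -0.028 [-0.     -0.0281] -3.7 -1.5
8.89 -0.026 [ 0.     -0.0261] -4.4 -1.0
9.14 -0.024 [ 0.    -0.024] -4.3 -1.9
9.39 -0.022 [-0.    -0.022] -4.4 -2.3
9.64 -0.02 [ 0.     -0.0207] -6.8 -0.4
9.89 -0.018 [-0.     -0.0206] -13.9 0.2
10.14 -0.016 [ 0.     -0.0206] -20.7 2.5
10.1917
```

View pics/c.png

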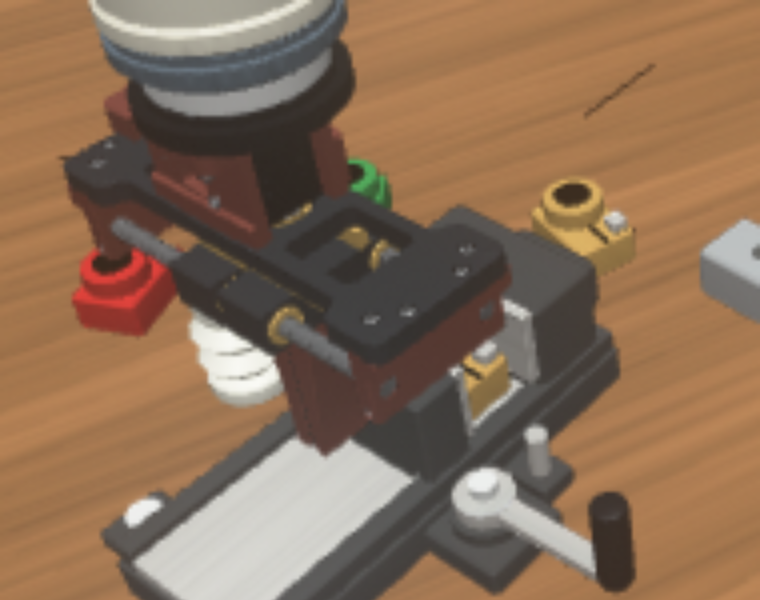

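The jaw hit a hard stop at y = -20.6 mm, where I expected it. I'll back off and check it in both views.

```bash
python3 - <<'E'
from h import *
move_l(V(0,-.04,.056),.1);move_l(V(0,-.06,.15),.2)
move_to(V(.2,-.09,.2),Q(Y+.05))
a=get_image('scene');b=get_image('side');print(state()['time'])
cv2.imwrite('pics/d.png',np.hstack([cv2.resize(a['frame'][160:300,90:240],(400,373)),cv2.resize(b['frame'][200:340,210:360],(400,373))]))
for im in(a,b):
    P=cloud(im)
    m=((P[...,2]>.069)&(P[...,2]<.084)&(P[...,0]>.45)&(P[...,0]<.72)&(P[...,1]<0)&(P[...,1]>-.2)).astype(np.uint8)
    n,l,s,c=cv2.connectedComponentsWithStats(m)
    for i in range(1,n):
        if s[i,4]>15:
            q=P[l==i];r=cv2.minAreaRect((q[:,:2]*1000).astype(np.float32));print(s[i,4],np.round(r,1) if 0 else (np.round(r[0],1),np.round(r[1],1),round(r[2],1)),toV(np.array(r[0])/1000))
E
```

```text
12.1583
235 (array([ 564.1, -141.6]), array([83.9, 17.1]), 17.9) [ 0.00211114 -0.0050932 ]
41 (array([681.9, -81. ]), array([10.7, 12.5]), 62.8) [0.13426942 0.00425702]
835 (array([529.5, -67.8]), array([84.2, 46.8]), 23.6) [-0.00066234  0.07649508]
28 (array([680. , -85.3]), array([13.3, 13.6]), 86.8) [0.13077673 0.00112117]
729 (array([ 558.3, -134.9]), array([84.8, 33.3]), 22.2) [-0.00055565  0.00343198]
```

View pics/d.png

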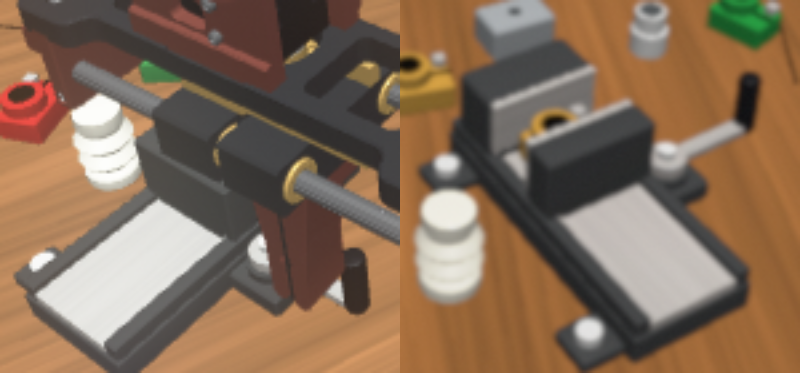

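The jaw centres are 73 mm apart, so the gap is about 36 mm and the clamp is snug. In the right half the clamp stands upright between the jaws. Now the lever.

```bash
python3 - <<'E'
from h import *
z=.058
def F(t,off=.018):
    k=np.array([.062+.07*np.cos(t)+off*np.sin(t),.07*np.sin(t)-off*np.cos(t)]);return V(k[0],k[1],z)
t=.0
p=F(t,.04)
move_to(np.r_[p[:2],.15],Q(Y+t));move_l(p,.12);hold(.2)
f0=state()['ft_force'];print(state()['time'])
hi=0
while t<1.36:
    move_l(F(t),.08,Q(Y+t))
    s=state();f=s['ft_force']-f0;tan=-np.sin(t)*ex+np.cos(t)*ey
    ft=f[:2]@tan;print(round(s['time'],2),round(t,2),np.round(ft,1),toV(s['ee_pos']).round(4))
    if ft<-9: break
    t+=.1 if t<1.15 else .03
for o in(.035,): move_l(F(t,o),.1)
q=F(t,.06);move_l(np.r_[q[:2],.2],.2)
move_to([.45,.3,.25],Q(Y+1.2))
a=get_image('scene');b=get_image('side');print(state()['time'])
cv2.imwrite('pics/e.png',np.hstack([cv2.resize(a['frame'][130:350,50:300],(400,352)),cv2.resize(b['frame'][180:380,150:390],(400,333))[:333].repeat(1,0) if 0 else cv2.resize(b['frame'][180:380,150:390],(400,352))]))
for im in(a,b):
    P=cloud(im)
    m=((P[...,2]>.066)&(P[...,2]<.084)&(P[...,0]>.45)&(P[...,0]<.72)&(P[...,1]<0)&(P[...,1]>-.2)).astype(np.uint8)
    n,l,s,c=cv2.connectedComponentsWithStats(m)
    for i in range(1,n):
        if s[i,4]>15:
            r=cv2.minAreaRect((P[l==i][:,:2]*1000).astype(np.float32));print(s[i,4],np.round(r[0],1),np.round(r[1],1),toV(np.array(r[0])/1000))
E
```

```text
13.8167
14.24 0.0 0.8 [ 0.1322 -0.0172]
14.49 0.1 -0.3 [ 0.1335 -0.0109]
14.74 0.2 0.0 [ 0.1341 -0.0038]
14.99 0.3 -0.2 [0.1341 0.0034]
15.24 0.4 -0.1 [0.1334 0.0107]
15.49 0.5 0.0 [0.132  0.0178]
15.74 0.6 -0.9 [0.1298 0.0246]
15.99 0.7 -1.0 [0.127  0.0313]
16.24 0.8 0.4 [0.1236 0.0377]
16.49 0.9 -0.3 [0.1195 0.0436]
16.74 1.0 -1.3 [0.1149 0.0491]
16.99 1.1 0.3 [0.1097 0.0542]
17.24 1.2 -0.6 [0.1041 0.0586]
17.49 1.23 -2.1 [0.1026 0.0597]
17.74 1.26 -1.3 [0.1006 0.061 ]
17.99 1.29 -5.8 [0.0994 0.0618]
18.24 1.32 -13.0 [0.0994 0.0622]
21.025
900 [530.9 -65.1] [84.7 45.9] [0.00174672 0.07838115]
778 [ 559.4 -132.4] [85.9 30.8] [0.00135594 0.00526407]
52 [609.3 -43. ] [13.8 12.8] [0.08247375 0.0677775 ]
909 [528.7 -67.2] [84.6 46.8] [-0.00113033  0.07729724]
42 [606.8 -44.6] [14.4 12.6] [0.0795282  0.06732458]
794 [ 557.8 -134. ] [84.2 33. ] [-0.00075014  0.00441521]
```

View pics/e.png

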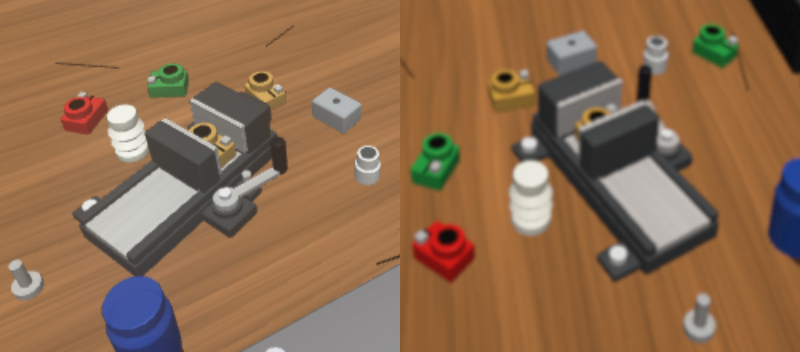

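```bash
python3 -c "
from bench import *
hold(.3);print(state()['ft_force'],state()['time']);job_done()"
```

```text
[0.35670991 0.45257763 1.06181785] 21.325
the job is handed in; nothing more can be done
```

The vise is shut on the clamp, the lock lever is against its stop, and the job is handed in at 21.3 s; no verdict is reported.

- **Jaw:** I pushed it at the middle of its back face with the closed fingertips until it stopped hard, at about 20 N. The jaw centres then measured 73 mm apart, a gap of about 36 mm, and the distance was the same at the end.
- **Clamp:** In both views it stands upright between the jaws. I judged that by eye and did not measure its tilt or position.
- **Lever:** I pushed the knob round its arc until it met the stop, at about 13 N. The last look put the knob at vise (81, 67.5) mm, which matches a lock angle of about 1.3 rad.
- **Bystanders:** The other things look undisturbed in the final pictures, judged by eye. I did not measure their positions again.
- **Robot:** The arm was clear of everything at the end, with about 1 N at the wrist.

One depth reading disagreed: the sliding jaw measured from the scene camera while the gripper partly hid it. The side view and the final views showed it in the right place.

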